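# Load the candle tins and hold the wax chest open

### The job

Set the two empty tins upright into the pouring tray, each fully down in the pocket of its own size, and let go of them. Then raise the lid of the wax chest and finish while holding it open at 60 degrees from shut, keeping it still, so that I can take wax slabs out with both hands; it falls shut if let go. Leave the finished candle, the jar and the brush where they are.

Things in the scene. Friction and masses are not known exactly. Their poses are not given: they have to be found in the camera images.
- tray: Fixed light-wood pouring tray, a block 200 (its x) x 90 (its y) x 30 mm high, with two blind round pockets in its top, 22 mm deep (pocket floor 8 mm above the bench). Origin: centre of its underside, z up; its x runs along the row of pockets.
- tray_hole0 (a point): Centre of the mouth of the smaller pocket (49 mm across, its rim chamfered 3 mm), level with the tray's top; it is for the narrow tin. On the tray's axis 50 mm to its -x side.
- tray_hole1 (a point): Centre of the mouth of the larger pocket (63 mm across, its rim chamfered 3 mm), level with the tray's top; it is for the wide tin. On the tray's axis 50 mm to its +x side.
- tin_narrow: Narrow empty open steel tin, 44 mm outer diameter, 90 mm high, wall 2 mm, about 90 g, stands upright on the bench, with a cardboard cross inside up to 58 mm height. Origin: centre of its underside, z up.
- tin_wide: Wide empty open steel tin, 58 mm outer diameter, 70 mm high, wall 2 mm, about 110 g, stands upright on the bench, with a cardboard cross inside up to 46 mm height. Origin: centre of its underside, z up.
- chest: Fixed plywood wax chest, open box 180 (its x) x 240 (its y) x 110 mm high, white wax slabs inside, closed by a hinged aluminium lid. Origin: centre of its underside; its -x face is the front, towards the robot.
- lid (a joint): Opening angle of the chest's lid in rad: 0 shut (as at the start), grows as the front edge goes up, 1.047 is 60 degrees, stop at 1.9. The lid (aluminium plate 188 x 244 x 6 mm with its bar, about 0.5 kg) turns freely about the top of the chest's far (+x) wall and falls shut when let go below about 90 degrees.
- lid_hinge (a point): Middle of the lid's hinge axis, 113 mm above the bench, at the chest's +x wall; fixed to the lid, its y is the hinge axis (level, the chest's y); its -x points to the bar.
- lid_bar (a point): Middle of the lid's lift bar, fixed to the lid: a round steel bar 12 mm thick, level along the chest's y, 130 mm long between two side arms (also 12 mm thick), 235 mm from the hinge axis, in the plane of the lid and 50 mm in front of the lid's front edge, with free space before, behind and below it (113 mm above the bench when shut). It can be pinched from above with one finger in front and one behind; being round it can turn between the fingers as the lid swings.
- candle: Bystander: finished candle, a steel tin 76 mm across and 55 mm high, full of white wax to the rim, a short wick in the middle. Origin: centre of its underside.
- jar: Bystander: closed amber glass jar, 72 mm across, 110 mm high. Origin: centre of its underside.
- brush: Bystander: hand brush lying on the bench. Origin: on its underside near mid-length; its x runs along it, handle to -x.
Not all that is in view belongs to the job. Leave any purple look-alike of the tin_wide alone. What is shaped like the tin_narrow but yellow is not meant.

How it is judged:
By the outcome, as a careful person would: the job done as asked, in the order asked, and still so for the second after the job is handed in, while the arm keeps its last pose, push and grip.
It also fails if it takes over 67 s, if anything falls off the work surface, if the arm or the gripper's body presses on something with over 40 N, if the wrist force passes 120 N, or if a joint passes its speed limit or range.

### The arm

A 7-joint arm with a two-finger parallel gripper is mounted at the origin on the work surface. World frame = base frame: x ahead of the robot, y to its left, z up, the work surface at z = 0. Lengths are in mm, angles in rad, forces in N, time in s.
With the tool pointing down it reaches from about 400 to 850 mm from the base axis. Payload 10.4 kg.
Tool frame: the origin (TCP) lies on the centre line of the jaws, within the pads' length; the fingertips stand ahead of it and the grasp point (between the pads) is the TCP (r.nose_length is the z of the fingertips in the tool frame, in mm); z points along the fingers, y is the line along which they close (so a half turn about z gives the same grasp; the last joint's range is limited). The gripper opens to 85 mm and grips with 20 to 120 N. Pads are 22 mm wide; open, the fingers measure 114 mm over their backs; the gripper's body (76 mm by 85 mm) begins 54 mm behind the grasp point. The pads swing forward as they close: fully open they stand 13 mm farther back than shut.
Start: joints at [1.256, 0.332, -0.065, 1.46, 0.022, 1.35, -0.088], TCP at [179.819, -598.595, 227.738] pointing down, gripper open.
Joint ranges: [-2.6, 2.6], [-0.5, 2.12], [-1.47, 1.34], [0.16, 2.42], [-1.27, 4.41], [0.06, 2.06], [-2.6, 2.6]. Speed limits (rad/s): [2.22, 2.22, 2.79, 2.79, 3.14, 3.14, 3.14].

### API

Orientations are given as a rotation vector (axis times angle).
In Python, from station import r gives the robot as it stands.
- The arm moves only by the shell command python3 -m inch 'ROWS' [FORCE]. ROWS is JSON, one flat list of numbers, 7 for each row, row after row: the opening, from 0 (shut) to 1 (fully open), then the shift along the tool's x, y, z in mm, then the turn, a rotation vector about the tool's x, y, z in degrees. In form: [fingers, tx, ty, tz, rx, ry, rz, fingers, tx, ty, tz, rx, ry, rz, ...]. A call has 1 to 20 rows; each row is the pose to reach, as a shift and turn from the pose commanded when the call began, along the tool's axes at that moment; what a row does not reach only later rows make up. A row lasts 1/8 s, in which the tool goes at most 62.5 mm and 10.7 degrees, less where a joint would pass 70% of its speed; a pose out of reach is approached as far as the arm can. A call with a gripper value outside its range is refused whole. The fingers move at their own pace and stop on an object; FORCE is the grip in N (left out, the last holds). Time passes only in rows, so rows that repeat a pose let the fingers close. It gives the time, the measured TCP pose, the force, the opening and the grip force at its end, in the units of the state.
- r.get_obs(): the state, without advancing time (a new reading comes with each control period).
- r.capture(name): name is "side" or "top" or "wrist"; returns the picture (480x640x3 uint8, red, green, blue); there is no depth.
- r.calibration(name): a dict with "fx", "fy", "cx", "cy" (pixels), "k1" (the pictures are not rectified: a ray, as slopes to the right and down, at radius r is drawn at 1 + k1 r^2 times it, then the intrinsics apply), "world_to_cam" (4x4, takes a point from world to camera coordinates); the wrist camera has in their place "tool_from_camera" (4x4, takes a point from camera to tool coordinates, whose origin is the TCP and whose axes are the flange's). Camera axes: x right, y down, z forward; pixel columns grow to the right and rows downward; lengths in mm; the calibration is good to about 2 mm. A picture is of the moment at which its call begins: read the wrist's pose just before it. calibration takes no time and is no camera call.
- r.finish_job(): hands the job in; it is judged then, once.
The state is a dict: "time_s": time; "q": joint angles; "joint_velocities": joint speeds; "joint_efforts": joint torques, N m; "ee_pos": TCP position; "tcp_rot": TCP orientation; "ft_force": force on the tool from outside, world axes, zero at the start; "wrist_torque": the same for the moment, N m; "finger_gap": finger opening in mm; "finger_force": force on a finger pad.
Only numpy, scipy, OpenCV 4.12 (cv2) and the standard library are available. Lean on these libraries where they do the work, as an engineer would, in place of code of your own. Each camera call takes 0.05 s, during which the arm holds its last target. There are 200 camera calls.

## Working session

There is one attempt and no reset: what is moved stays moved. The work goes in short steps, Python scripts to look and compute and a shell command to move; the robot and the scene stay as the last step left them, time stands still between calls to the robot, and variables do not carry over. Pictures are saved under pics/ and viewed, at most 10 in all, crops included, and the job is handed in when it is done.

```bash
ls; mkdir -p pics
python3 - <<'E'
from station import r
import cv2,json
for n in("top","side"):
    cv2.imwrite(f"pics/{n}0.png",r.capture(n)[:,:,::-1])
    print(n,{k:(v if not hasattr(v,'tolist') else v.tolist()) for k,v in r.calibration(n).items()})
print(r.calibration("wrist"),r.nose_length); print(r.get_obs())
E
```

```text
pics
top {'fx': 494.88332682225575, 'fy': 494.88332682225575, 'cx': 324.0901354320333, 'cy': 249.22814788524485, 'k1': -0.07811350334360491, 'world_to_cam': [[0.0008594625120411618, -0.9994471687158555, -0.03323579802037258, 51.485659170035646], [-0.9986368334860187, 0.0008767414193604241, -0.0521891380413725, 571.0031167269896], [0.05218942545390065, 0.03323534670112806, -0.9980840022765861, 1079.0015154798405], [0.0, 0.0, 0.0, 1.0]]}
side {'fx': 553.8882218455026, 'fy': 553.8882218455026, 'cx': 311.75498930042437, 'cy': 236.3913073712438, 'k1': -0.13326616467513705, 'world_to_cam': [[-0.7718552675936108, -0.6357910149028587, 0.0030382983375919913, 484.11904150331804], [-0.46675735612013075, 0.5633893432331021, -0.6817110960217084, 301.57374738344663], [0.4317140447052201, -0.5276004485405282, -0.7316151654415677, 1073.193901999197], [0.0, 0.0, 0.0, 1.0]]}
{'fx': 357.98347956031716, 'fy': 357.98347956031716, 'cx': 321.9329063943415, 'cy': 237.3225961124828, 'k1': -0.0026974621976068717, 'tool_from_camera': array([[ 2.57095523e-05, -9.62054454e-01, -2.72857522e-01,
         6.8946899
[... 289 characters left out ...]
: array([ 1.25638457,  0.33279923, -0.06475756,  1.4608449 ,  0.02158542,
        1.3499049 , -0.0885443 ]), 'joint_velocities': array([-0.00096084, -0.0027025 , -0.00151428, -0.00119697, -0.00055861,
       -0.00336699,  0.00098634]), 'joint_efforts': array([ 9.81606536e-04, -6.26748848e+01,  4.90948150e-02, -3.92429709e+01,
        1.64388225e-02,  7.02389167e-03, -1.06616199e-05]), 'ee_pos': array([ 179.74234589, -598.2430906 ,  227.00747161]), 'tcp_rot': array([-3.10697484e+00, -4.56611456e-01,  3.25411136e-04]), 'ft_force': array([-0.70420823, -0.45944669, -0.84244845]), 'wrist_torque': array([ 0.02315704, -0.01299858, -0.02974855]), 'finger_force': 0.0, 'finger_gap': 85.32485188604304}
```

View pics/top0.png

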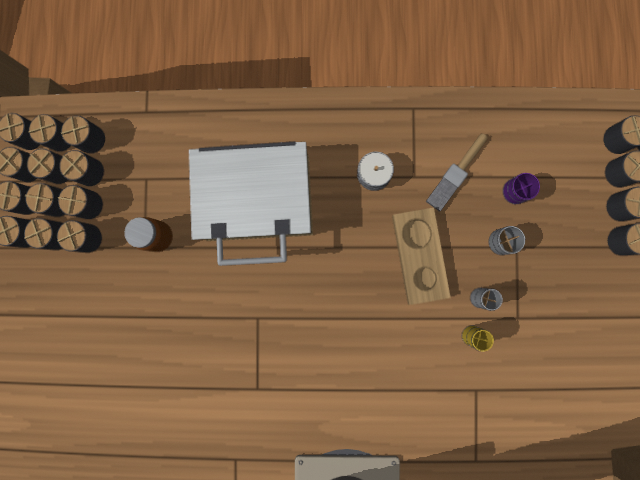

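View pics/side0.png

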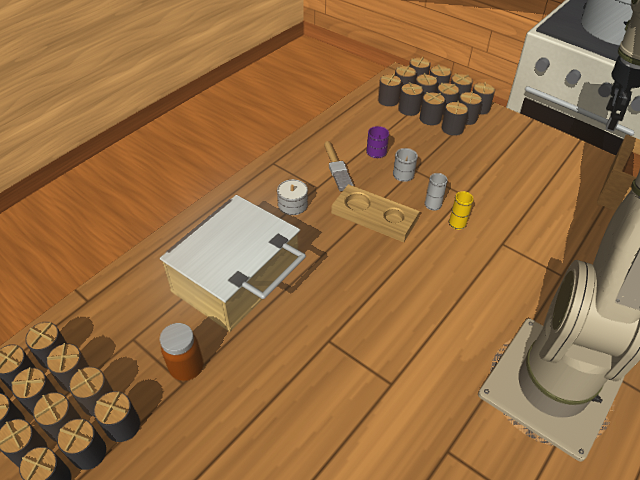

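```bash
cat > h.py <<'E'
import numpy as np,cv2
from station import r
from scipy.spatial.transform import Rotation as R
def K(c): return np.array([[c['fx'],0,c['cx']],[0,c['fy'],c['cy']],[0,0,1]])
def cam(n,obs=None):
    c=r.calibration(n)
    if n!='wrist': return c,np.linalg.inv(np.array(c['world_to_cam']))
    T=np.eye(4);T[:3,:3]=R.from_rotvec(obs['tcp_rot']).as_matrix();T[:3,3]=obs['ee_pos']
    return c,T@c['tool_from_camera']
def rays(n,px,obs=None):
    c,T=cam(n,obs)
    p=cv2.undistortPoints(np.array(px,float).reshape(-1,1,2),K(c),np.array([c['k1'],0,0,0,0])).reshape(-1,2)
    return T[:3,3],np.c_[p,np.ones(len(p))]@T[:3,:3].T
def onplane(n,px,z,obs=None):
    o,d=rays(n,px,obs); return o+d*((z-o[2])/d[:,2])[:,None]
def proj(n,P,obs=None):
    c,T=cam(n,obs);W=np.linalg.inv(T)
    return cv2.projectPoints(np.array(P,float).reshape(-1,1,3),W[:3,:3],W[:3,3],K(c),np.array([c['k1'],0,0,0,0]))[0].reshape(-1,2)
E
python3 - <<'E'
from h import *
im=cv2.imread('pics/top0.png');s=cv2.imread('pics/side0.png')
a=cv2.resize(im[195:355,390:540],None,fx=3.5,fy=3.5,interpolation=cv2.INTER_CUBIC)
cv2.imwrite('pics/crop1.png',a)
print("wide rim z70",onplane('top',[(510,239)],70),"narrow z90",onplane('top',[(489.5,298.5)],90),
"holes z30",onplane('top',[(428,277.5),(418,233)],30),
"bar",onplane('top',[(220,263),(285,261)],113))
print("side: wide",onplane('side',[(405,155)],70),"narrow",onplane('side',[(438,179)],90),"holes",onplane('side',[(394.5,215.5),(357.5,201)],30),"bar",onplane('side',[(263,292),(302,256)],113))
E
```

```text
wide rim z70 [[ 589.35506442 -341.33266998   70.        ]] narrow z90 [[ 465.7639748 -290.0718917   90.       ]] holes z30 [[ 508.63320225 -174.63523068   30.        ]
 [ 605.50035285 -153.77039821   30.        ]] bar [[538.05766614 260.0372437  113.        ]
 [542.18650624 127.19753475 113.        ]]
side: wide [[ 590.72468081 -344.20217728   70.        ]] narrow [[ 464.2532739  -294.62174619   90.        ]] holes [[ 504.94283978 -171.9866745    30.        ]
 [ 605.89958884 -155.4314016    30.        ]] bar [[546.83932317 250.03412674 113.        ]
 [548.24811432 128.52890552 113.        ]]
```

View pics/crop1.png

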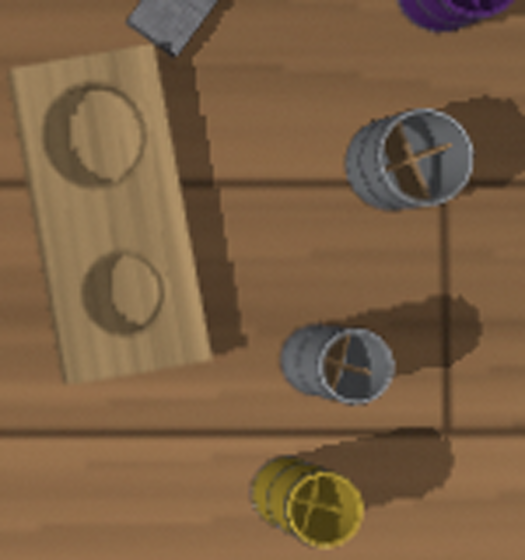

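Could be taken for the targets (top view): narrow tin – grey (491,299) vs. yellow (482,340); wide tin – grey (512,240) vs. purple (522,187), candle (375,170). The crop confirms the grey pair, with the small pocket at (425,279) and the large one at (417,233).

```bash
cat >> h.py <<'E'
def shift(P,rot=None):
    o=r.get_obs(); M=R.from_rotvec(o['tcp_rot']).as_matrix()
    return (M.T@(np.array(P,float)-o['ee_pos'])).round(1)
E
python3 - <<'E'
from h import *
f=lambda l:[(390+x/3.5,195+y/3.5) for x,y in l]
print("wide",onplane('top',f([(427,158)]),70)); print("narrow",onplane('top',f([(355,366)]),90)); print("yellow",onplane('top',f([(325,510)]),90))
c=onplane('top',f([(12,69),(157,45),(211,359),(67,383)]),30);print(c,c.mean(0),np.linalg.norm(np.diff(c,axis=0),axis=1))
ax=c[0]+c[1]-c[2]-c[3];ax/=np.linalg.norm(ax);print(ax,c.mean(0)-50*ax,c.mean(0)+50*ax)
print("cand purple",onplane('top',[(526,186)],70),"candle",onplane('top',[(377,168)],55))
print("shift to 510,-310,250",shift([510,-310,250]))
E
```

```text
wide [[ 586.94539503 -345.53625335   70.        ]]
narrow [[ 463.56236046 -294.02807756   90.        ]]
yellow [[ 379.70364825 -275.64435258   90.        ]]
[[ 645.65414476 -100.54052574   30.        ]
 [ 660.62695585 -191.23855825   30.        ]
 [ 465.13187269 -222.66014854   30.        ]
 [ 450.3979871  -133.37966794   30.        ]] [ 555.4527401  -161.95472512   30.        ] [ 91.92561217 198.00415116  90.48807436]
[0.98674564 0.16227459 0.        ] [ 506.11545812 -170.06845464   30.        ] [ 604.79002208 -153.8409956    30.        ]
cand purple [[ 701.95074309 -378.27833641   70.        ]] candle [[743.73484649 -63.49665658  55.        ]]
shift to 510,-310,250 [ 399.2 -181.1  -22.8]
```

```bash
python3 -m inch '[1,20,-9,-3,0,0,0, 1,60,-27,-8,0,0,0, 1,110,-50,-14,0,0,0, 1,160,-73,-18,0,0,0, 1,210,-95,-22,0,0,0, 1,260,-118,-22,0,0,0, 1,310,-141,-22,0,0,0, 1,355,-161,-22,0,0,0, 1,385,-175,-22,0,0,0, 1,399,-181,-22,0,0,0, 1,399,-181,-22,0,0,0, 1,399,-181,-22,0,0,0]'
python3 - <<'E'
from h import *
o=r.get_obs(); im=r.capture('wrist')[:,:,::-1].copy()
for n,P in (("wide",[587,-345.5,70]),("narrow",[463.6,-294,90]),("h0",[506,-170,30]),("h1",[605,-154,30])):
    p=proj('wrist',[P],o)[0]; print(n,p); cv2.circle(im,tuple(int(v) for v in p),2,(0,0,255),-1)
cv2.imwrite('pics/w1.png',im); np.save('w1.npy',np.r_[o['ee_pos'],o['tcp_rot']])
print(o['ee_pos'],o['tcp_rot'],o['time_s'])
E
```

```text
time_s: 1.6
ee_pos: [508.7, -311.9, 249.7]
tcp_rot: [3.108, 0.453, -0.001]
ft_force: [0.3, -0.6, -0.3]
finger_gap: 85.4
finger_force: 0.0
wide [383.60251799 139.86806672]
narrow [288.19959511 258.99690566]
h0 [185.43994311 167.75143813]
h1 [188.28921899  59.26853879]
[ 508.73745494 -311.87360499  249.69102984] [ 3.10808151e+00  4.53403771e-01 -1.06689818e-03] 1.6
```

View pics/w1.png

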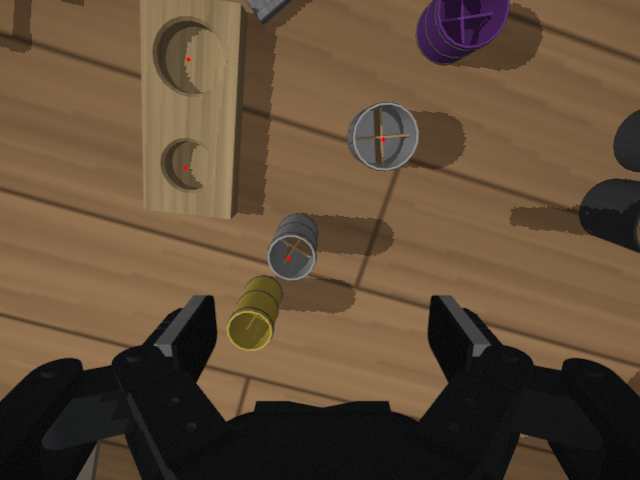

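The wrist view shows the narrow rim at (293,256), the wide rim at (386,136), the small pocket at (188,164) and the large one at (190,57), all within about 4 px of the predictions (red dots).

Run:
```python
from h import *
v=np.load('w1.npy');o=dict(ee_pos=v[:3],tcp_rot=v[3:])
for n,p,z in (("narrow",(293,256.5),90),("wide",(386,136.5),70),("h0",(188,164),30),("h1",(190,56.5),30)):
    print(n,onplane('wrist',[p],z,o)[0].round(1))
print("to narrow",shift([464,-297,66]), "up", shift([464,-297,160]))
```

```text
narrow [ 467.1 -297.5   90. ]
wide [ 590.3 -346.6   70. ]
h0 [ 510.4 -171.8   30. ]
h1 [ 607.8 -155.1   30. ]
to narrow [-38.5 -27.2 183.7] up [-38.5 -27.1  89.7]
```

```bash
python3 -m inch '[1,-10,-8,30,0,0,0, 1,-25,-20,65,0,0,0, 1,-36,-27,95,0,0,0, 1,-37,-27.5,120,0,0,0, 1,-37,-27.5,145,0,0,0, 1,-37,-27.5,168,0,0,0, 1,-37,-27.5,180,0,0,0, 1,-37,-27.5,185,0,0,0, 0,-37,-27.5,185,0,0,0, 0,-37,-27.5,185,0,0,0, 0,-37,-27.5,185,0,0,0, 0,-37,-27.5,185,0,0,0, 0,-37,-27.5,185,0,0,0, 0,-37,-27.5,185,0,0,0, 0,-37,-27.5,185,0,0,0, 0,-37,-27.5,185,0,0,0]' 30
python3 - <<'E'
from h import *
print(shift([508,-171,150]),r.get_obs()['ft_force'])
E
```

```text
time_s: 3.65
ee_pos: [467.1, -295.1, 65.6]
tcp_rot: [3.107, 0.457, 0.002]
ft_force: [-0.5, -0.1, 5.9]
finger_gap: 42.7
finger_force: 30.6
[  75.  -107.   -84.4] [-0.45047972 -0.05970525  5.94201355]
```

```bash
python3 -m inch '[0,0,0,-15,0,0,0, 0,0,0,-45,0,0,0, 0,4,-6,-75,0,0,0, 0,20,-28,-84,0,0,0, 0,40,-57,-84,0,0,0, 0,58,-83,-84,0,0,0, 0,70,-100,-84,0,0,0, 0,75,-107,-84,0,0,0, 0,75,-107,-84,0,0,0, 0,75,-107,-84,0,0,0]'
python3 - <<'E'
from h import *
o=r.get_obs(); im=r.capture('wrist')[:,:,::-1].copy(); np.save('w2.npy',np.r_[o['ee_pos'],o['tcp_rot']])
cv2.imwrite('pics/w2.png',im)
print(o['ee_pos'],o['ft_force'],o['finger_gap'],proj('wrist',[[508,-171,30],[606,-154.5,30],o['ee_pos']+[0,0,24.4]],o))
E
```

```text
time_s: 4.9
ee_pos: [507.2, -171.9, 148.8]
tcp_rot: [3.108, 0.454, -0.0]
ft_force: [0.0, -0.1, -0.5]
finger_gap: 42.5
finger_force: 30.9
[ 507.23211338 -171.90677038  148.80514327] [ 0.01883249 -0.1204689  -0.45976918] 42.45212928989886 [[320.62981888 228.33423897]
 [338.29112558  89.46562599]
 [321.60941004 324.95749851]]
```

View pics/w2.png

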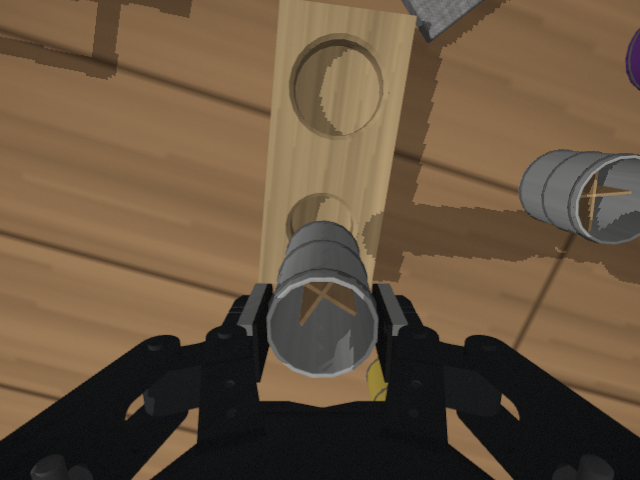

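Run:
```python
from h import *
v=np.load('w2.npy');o=dict(ee_pos=v[:3],tcp_rot=v[3:]);M=R.from_rotvec(v[3:]).as_matrix()
def T(px,z): return ((onplane('wrist',px,z,o)-v[:3])@M).round(1).tolist()
for zr in (172,175):
  print("rim L R T B",zr,T([(267,313),(378,313),(322,249),(322,376)],zr)); print("bottom apex",T([(322,222)],zr-90))
print("h1 L R T B",T([(290,86),(383,86),(336,34),(336,138)],30))
print("h0 T L R",T([(320,193.5),(286,226),(353,226)],30))
```

```text
rim L R T B 172 [[4.4, -20.7, -23.2], [4.4, 21.4, -23.2], [29.8, 0.2, -23.2], [-23.5, 0.2, -23.2]]
bottom apex [[18.4, 0.3, 66.8]]
rim L R T B 175 [[6.0, -20.2, -26.2], [5.9, 20.9, -26.2], [30.8, 0.2, -26.2], [-21.3, 0.2, -26.2]]
bottom apex [[19.1, 0.3, 63.8]]
h1 L R T B [[101.9, -21.6, 118.8], [101.9, 42.2, 118.8], [133.9, 9.6, 118.8], [67.4, 10.3, 118.8]]
h0 T L R [[27.7, -1.1, 118.8], [2.9, -27.1, 118.8], [2.8, 24.0, 118.8]]
```

The tin is held, but leaning about 4° about the tool's y axis (rim centre forward, bottom back). The pocket is about 5 mm ahead of the tin's bottom, so I'll move over it, go lower and check the side view.

```bash
python3 -m inch '[0,2,-1,10,0,0,0, 0,4,-2,25,0,0,0, 0,5,-2,35,0,0,0, 0,5,-2,41,0,0,0, 0,5,-2,41,0,0,0, 0,5,-2,41,0,0,0]'
python3 - <<'E'
from h import *
o=r.get_obs(); im=r.capture('wrist')[:,:,::-1].copy(); np.save('w3.npy',np.r_[o['ee_pos'],o['tcp_rot']])
s=r.capture('side')[:,:,::-1]; print(o['ee_pos'],o['ft_force'],o['finger_gap'])
a=cv2.resize(im[130:330,220:420],(400,400)); b=cv2.resize(s[140:260,320:440],(400,400),interpolation=cv2.INTER_CUBIC)
cv2.imwrite('pics/w3.png',np.hstack([a,b]))
E
```

```text
time_s: 5.7
ee_pos: [512.1, -167.5, 108.1]
tcp_rot: [3.108, 0.457, 0.001]
ft_force: [0.4, 0.3, -0.5]
finger_gap: 42.1
finger_force: 30.9
[ 512.06604347 -167.45457995  108.06935624] [ 0.37075509  0.30312073 -0.46422273] 42.08461516621244
```

View pics/w3.png

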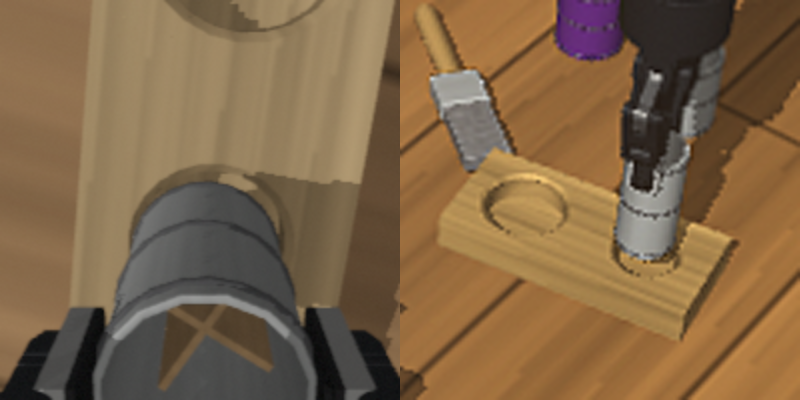

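Run:
```python
from h import *
v=np.load('w3.npy');o=dict(ee_pos=v[:3],tcp_rot=v[3:]);M=R.from_rotvec(v[3:]).as_matrix()
def T(px,z): return ((onplane('wrist',px,z,o)-v[:3])@M).round(1).tolist()
print("bottom apex, L",T([(321.5,221),(285.5,244)],42)); print("hole T L R",T([(327,212.5),(285.5,240),(367.5,240)],30))
print(proj('side',[[508,-171,30],[508,-171,42]]), 320+np.array([648,648])*.3-120, 140+np.array([255,262])*.3)
```

```text
bottom apex, L [[19.2, -0.0, 66.1], [4.6, -22.3, 66.1]]
hole T L R [[21.9, 3.5, 78.1], [3.6, -23.5, 78.1], [3.6, 29.9, 78.1]]
[[393.24632976 215.15704636]
 [393.78144638 211.68082843]] [394.4 394.4] [216.5 218.6]
```

```bash
python3 -m inch '[0,-1,2,0,0,0,0, 0,-2,3,2,0,0,0, 0,-2,3,8,0,0,0, 0,-2,3,13,0,0,0, 0,-2,3,18,0,0,0, 0,-2,3,22,0,0,0, 0,-2,3,22,0,0,0]'
```

```text
time_s: 6.68
ee_pos: [510.5, -170.8, 85.3]
tcp_rot: [-3.108, -0.457, 0.001]
ft_force: [1.4, -0.7, -0.6]
finger_gap: 42.2
finger_force: 30.9
```

```bash
python3 -m inch '[0,0,0,4,0,0,0, 0,0,0,8,0,0,0, 0,0,0,10,0,0,0, 0,0,0,11,0,0,0, 0,0,0,12,0,0,0, 0,0,0,12,0,0,0]'
```

```text
time_s: 7.42
ee_pos: [510.8, -170.8, 73.8]
tcp_rot: [3.108, 0.457, 0.0]
ft_force: [0.3, -0.9, -1.0]
finger_gap: 42.5
finger_force: 30.9
```

```bash
python3 -m inch '[0,0,0,1,0,0,0, 0,0,0,2,0,0,0, 0.6,0,0,2,0,0,0, 0.7,0,0,2,0,0,0, 0.85,0,0,2,0,0,0, 1,0,0,2,0,0,0, 1,0,0,2,0,0,0, 1,0,0,2,0,0,0, 1,0,0,-10,0,0,0, 1,0,0,-40,0,0,0, 1,0,0,-90,0,0,0, 1,0,0,-130,0,0,0, 1,0,0,-150,0,0,0, 1,0,0,-150,0,0,0]'
python3 - <<'E'
from h import *
o=r.get_obs(); im=r.capture('wrist')[:,:,::-1].copy(); np.save('w4.npy',np.r_[o['ee_pos'],o['tcp_rot']])
s=r.capture('side')[:,:,::-1]; print(o['ee_pos'],o['ft_force'],o['finger_gap'])
b=cv2.resize(s[140:260,320:440],(480,480),interpolation=cv2.INTER_CUBIC)
cv2.imwrite('pics/w4.png',np.hstack([im[:,180:500],b]))
print(proj('wrist',[[508,-171,98],[606,-154.5,30]],o),proj('side',[[508,-171,98]]))
print(shift([588.6,-346,150]))
E
```

```text
time_s: 9.18
ee_pos: [511.6, -171.0, 226.0]
tcp_rot: [3.106, 0.457, 0.005]
ft_force: [0.1, 0.2, -0.4]
finger_gap: 85.8
finger_force: 0.0
[ 511.62870689 -170.95321449  225.98102547] [ 0.11701909  0.15041848 -0.39462935] 85.81071160305753
[[319.89541257 231.44335703]
 [333.64364583 106.28649983]] [[396.35871055 194.86002315]]
[ 24.4 190.3  73.3]
```

View pics/w4.png

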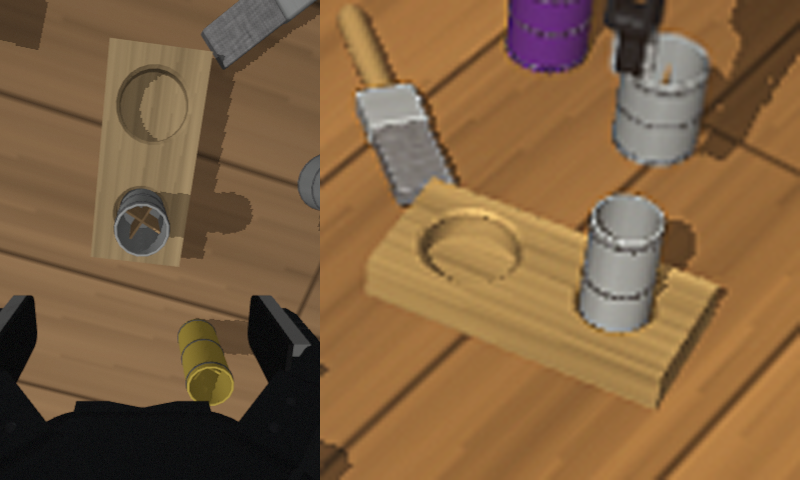

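The narrow tin is seated upright: its rim centre is at side px (396.5,196) against a predicted (396.4,195). Next is the wide tin.

```bash
python3 -m inch '[1,3,20,0,0,0,0, 1,8,60,0,0,0,0, 1,14,110,0,0,0,0, 1,20,155,10,0,0,0, 1,24,182,40,0,0,0, 1,24,190,73,0,0,0, 1,24,190,110,0,0,0, 1,24,190,145,0,0,0, 1,24,190,165,0,0,0, 1,24,190,175,0,0,0, 1,24,190,175,0,0,0, 0,24,190,175,0,0,0, 0,24,190,175,0,0,0, 0,24,190,175,0,0,0, 0,24,190,175,0,0,0, 0,24,190,175,0,0,0, 0,24,190,175,0,0,0]' 30
python3 - <<'E'
from h import *
print(shift([606,-154.5,150]),r.get_obs()['ft_force'])
E
```

```text
time_s: 11.4
ee_pos: [589.2, -346.4, 50.6]
tcp_rot: [3.107, 0.456, 0.003]
ft_force: [-1.0, 0.7, 4.6]
finger_gap: 57.0
finger_force: 31.5
[  71.4 -178.8  -99.6] [-1.00253978  0.72296339  4.58907083]
```

```bash
python3 -m inch '[0,0,0,-15,0,0,0, 0,0,0,-45,0,0,0, 0,4,-10,-80,0,0,0, 0,16,-40,-99,0,0,0, 0,34,-85,-99,0,0,0, 0,52,-130,-99,0,0,0, 0,65,-163,-99,0,0,0, 0,70,-175,-99,0,0,0, 0,71,-179,-90,0,0,0, 0,71,-179,-75,0,0,0, 0,71,-179,-60,0,0,0, 0,71,-179,-54,0,0,0, 0,71,-179,-54,0,0,0, 0,71,-179,-54,0,0,0]'
python3 - <<'E'
from h import *
o=r.get_obs(); im=r.capture('wrist')[:,:,::-1].copy(); np.save('w5.npy',np.r_[o['ee_pos'],o['tcp_rot']])
s=r.capture('side')[:,:,::-1]; print(o['ee_pos'],o['ft_force'],o['finger_gap'])
a=cv2.resize(im[130:370,220:420],(400,480)); b=cv2.resize(s[130:250,320:420],(400,480),interpolation=cv2.INTER_CUBIC)
cv2.imwrite('pics/w5.png',np.hstack([a,b]))
E
```

```text
time_s: 13.15
ee_pos: [605.2, -154.2, 103.2]
tcp_rot: [3.108, 0.456, 0.001]
ft_force: [-0.2, -0.5, -1.8]
finger_gap: 56.7
finger_force: 32.6
[ 605.2190198  -154.16119171  103.15844069] [-0.1532019  -0.45139451 -1.79804104] 56.74522970878498
```

View pics/w5.png

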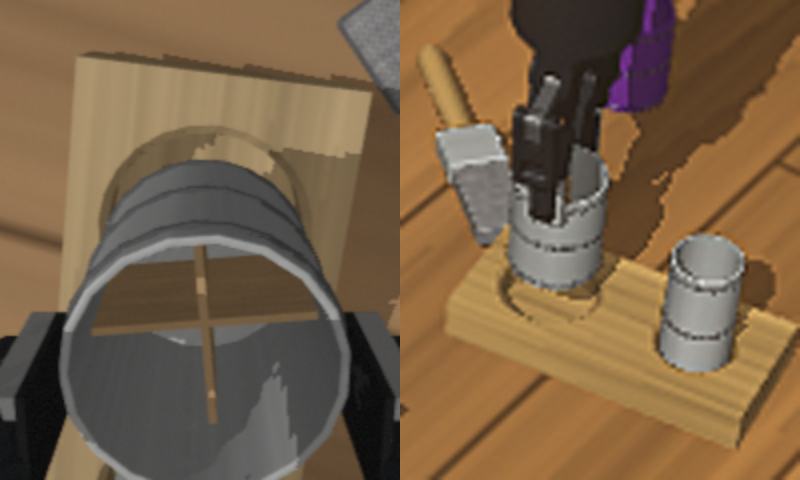

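Run:
```python
from h import *
v=np.load('w5.npy');o=dict(ee_pos=v[:3],tcp_rot=v[3:]);M=R.from_rotvec(v[3:]).as_matrix()
def T(px,z): return ((onplane('wrist',px,z,o)-v[:3])@M).round(1).tolist()
print("bottom apex",T([(321.5,211)],52.6)); print("hole T L R",T([(324,192.5),(270,232),(376.5,232)],30))
```

```text
bottom apex [[28.5, -0.0, 50.6]]
hole T L R [[35.4, 1.5, 73.2], [10.4, -32.6, 73.2], [10.3, 34.8, 73.2]]
```

```bash
python3 -m inch '[0,1,1,5,0,0,0, 0,1,1,12,0,0,0, 0,1,1,18,0,0,0, 0,1,1,23,0,0,0, 0,1,1,27,0,0,0, 0,1,1,31,0,0,0, 0,1,1,31,0,0,0]'
```

```text
time_s: 14.12
ee_pos: [606.0, -154.6, 71.4]
tcp_rot: [-3.108, -0.457, 0.001]
ft_force: [-0.5, 0.7, -1.2]
finger_gap: 57.2
finger_force: 32.6
```

```bash
python3 -m inch '[0,0,0,4,0,0,0, 0,0,0,8,0,0,0, 0,0,0,11,0,0,0, 0,0,0,13,0,0,0, 0,0,0,14,0,0,0, 0,0,0,14,0,0,0]'
```

```text
time_s: 14.88
ee_pos: [606.4, -154.7, 58.7]
tcp_rot: [3.108, 0.457, 0.001]
ft_force: [-3.5, 0.7, 7.2]
finger_gap: 57.0
finger_force: 33.2
```

```bash
python3 -m inch '[0.7,0,0,0,0,0,0, 0.8,0,0,0,0,0,0, 0.9,0,0,0,0,0,0, 1,0,0,0,0,0,0, 1,0,0,0,0,0,0, 1,0,0,0,0,0,0, 1,0,0,-10,0,0,0, 1,0,0,-40,0,0,0, 1,0,0,-90,0,0,0, 1,0,0,-140,0,0,0, 1,0,0,-180,0,0,0, 1,0,0,-200,0,0,0, 1,0,0,-200,0,0,0]'
python3 - <<'E'
from h import *
o=r.get_obs(); im=r.capture('wrist')[:,:,::-1].copy(); np.save('w6.npy',np.r_[o['ee_pos'],o['tcp_rot']])
s=r.capture('side')[:,:,::-1]; print(o['ee_pos'],o['q'],o['finger_gap'])
b=cv2.resize(s[140:260,320:440],(480,480),interpolation=cv2.INTER_CUBIC)
cv2.imwrite('pics/w6.png',np.hstack([im[:,180:500],b]))
print(proj('wrist',[[508,-171,98],[606,-154.5,78]],o),proj('side',[[508,-171,98],[606,-154.5,78]]))
print(shift([540,194,230]))
E
```

```text
time_s: 16.5
ee_pos: [606.9, -154.6, 260.0]
tcp_rot: [3.107, 0.457, 0.005]
ft_force: [-0.2, -0.0, -0.4]
finger_gap: 85.4
finger_force: 0.0
[ 606.9136797  -154.64869078  259.97609709] [ 0.48634499  0.34725929 -0.40562161  1.39477144  0.13675022  1.4233937
 -1.19603069] 85.41176005003439
[[307.83468082 319.62524475]
 [320.72919512 214.05366151]] [[396.35871055 194.86002315]
 [358.4576391  186.98149924]]
[  37.3 -352.8   27.1]
```

View pics/w6.png

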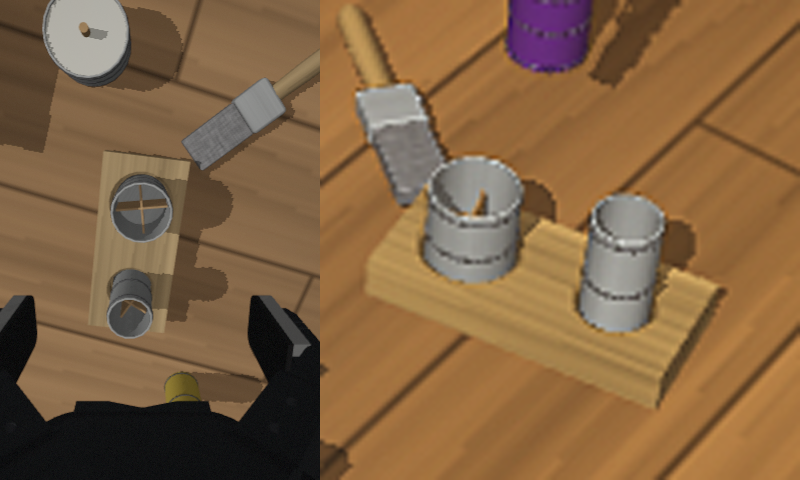

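Both tins are seated in their pockets: the wide rim is at side px (358.7,187) against a predicted (358.5,187). Next I go to the bar.

```bash
python3 -m inch '[1,2,-15,2,0,0,-4, 1,5,-50,4,0,0,-12, 1,10,-95,7,0,0,-21, 1,15,-140,10,0,0,-30, 1,20,-185,14,0,0,-39, 1,25,-230,18,0,0,-48, 1,29,-275,22,0,0,-57, 1,33,-315,25,0,0,-66, 1,36,-342,27,0,0,-73, 1,37,-353,27,0,0,-75, 1,37,-353,27,0,0,-75, 1,37,-353,27,0,0,-75, 1,37,-353,27,0,0,-75]'
python3 - <<'E'
from h import *
o=r.get_obs(); im=r.capture('wrist')[:,:,::-1].copy(); np.save('w7.npy',np.r_[o['ee_pos'],o['tcp_rot']])
print(o['ee_pos'],o['q'],R.from_rotvec(o['tcp_rot']).as_matrix().round(3))
p=proj('wrist',[[538,260,113],[542,127,113],[540,194,113]],o);print(p)
for q in p: cv2.circle(im,tuple(int(v) for v in q),3,(0,0,255),-1)
cv2.imwrite('pics/w7.png',im)
E
```

```text
time_s: 18.23
ee_pos: [540.5, 192.8, 230.6]
tcp_rot: [2.191, 2.251, -0.0]
ft_force: [0.2, 0.6, 0.4]
finger_gap: 85.2
finger_force: 0.0
[540.46659837 192.77486544 230.63355201] [ 0.20660615  0.30585886 -0.76328927  1.56464147  0.21514833  1.35767114
 -0.55190745] [[-0.027  1.     0.   ]
 [ 1.     0.027 -0.001]
 [-0.001  0.    -1.   ]]
[[321.22906798 138.01976304]
 [321.76783448 308.11738085]
 [321.53430475 228.16249064]]
```

View pics/w7.png

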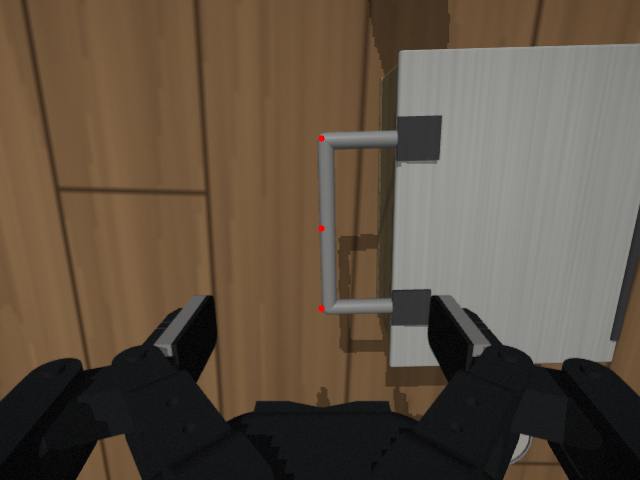

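Run:
```python
from h import *
v=np.load('w7.npy');o=dict(ee_pos=v[:3],tcp_rot=v[3:])
e=onplane('wrist',[(325.5,140),(329.5,306)],113,o);m=e.mean(0);d=e[0]-e[1];print(e,m,np.degrees(np.arctan2(-d[0],d[1])),np.linalg.norm(d))
print(shift([m[0],m[1],113]))
v=np.load('w7.npy'); im=cv2.imread('pics/w7.png'); hsv=cv2.cvtColor(im,cv2.COLOR_BGR2HSV)
for y in (160,200,250,290):
    x=np.where(hsv[y,300:360,1]<50)[0]+300; print(y,x.min(),x.max())
```

```text
[[541.06874659 258.72736757 113.        ]
 [548.21186489 129.0553557  113.        ]] [544.64030574 193.89136164 113.        ] 3.1530112292279484 129.86860591407722
[  0.8   4.3 117.7]
160 318 333
200 319 334
250 321 335
290 322 335
```

```bash
python3 -m inch '[0.45,1,4,10,0,0,-1.5, 0.45,1,4,30,0,0,-1.5, 0.45,1,4,50,0,0,-1.5, 0.45,1,4,65,0,0,-1.5, 0.45,1,4,75,0,0,-1.5, 0.45,1,4,75,0,0,-1.5, 0.45,1,4,85,0,0,-1.5, 0.45,1,4,97,0,0,-1.5, 0.45,1,4,107,0,0,-1.5, 0.45,1,4,114,0,0,-1.5, 0.45,1,4,117,0,0,-1.5, 0.45,1,4,117,0,0,-1.5, 0.45,1,4,117,0,0,-1.5]'
```

```text
time_s: 19.9
ee_pos: [544.2, 195.3, 114.0]
tcp_rot: [2.158, 2.283, 0.001]
ft_force: [0.1, 0.5, 0.4]
finger_gap: 38.6
finger_force: 0.0
```

```bash
python3 -m inch '[0.3,0,0,0,0,0,0, 0.25,0,0,0,0,0,0, 0.2,0,0,0,0,0,0, 0.15,0,0,0,0,0,0, 0,0,0,0,0,0,0, 0,0,0,0,0,0,0, 0,0,0,0,0,0,0, 0,0,0,0,0,0,0]' 40
```

```text
time_s: 20.9
ee_pos: [545.4, 195.5, 115.3]
tcp_rot: [2.157, 2.281, 0.004]
ft_force: [0.8, -1.3, 10.3]
finger_gap: -0.1
finger_force: 5.0
```

Run:
```python
from h import *
v=np.load('w7.npy');ow=dict(ee_pos=v[:3],tcp_rot=v[3:])
# current views: bar detection
o=r.get_obs()
im={n:r.capture(n)[:,:,::-1].copy() for n in('top','side','wrist')}
for n in im: cv2.imwrite(f'pics/x_{n}.png',im[n])
def prof(img,a,b,w=1):
    m=cv2.GaussianBlur(img,(1,1),0); t=np.linspace(0,1,41); L=[]
    for k in t:
        x,y=np.array(a)+(np.array(b)-a)*k; L.append(int(cv2.cvtColor(img[int(y):int(y)+1,int(x):int(x)+1],cv2.COLOR_BGR2HSV)[0,0,1]))
    return L
# saturation profile across the bar in top view at columns, before and now
t0=cv2.imread('pics/top0.png')
for c in (228,236,270,278):
    for tag,g in(('old',t0),('now',im['top'])):
        h=cv2.cvtColor(g,cv2.COLOR_BGR2HSV)[240:275,c]; y=np.where(h[:,1]<60)[0]+240; print(c,tag,y)
s0=cv2.imread('pics/side0.png')
d=cv2.absdiff(s0,im['side']).max(2); 
for row in (262,270,278,286):
    for tag,g in(('old',s0),('now',im['side'])):
        h=cv2.cvtColor(g,cv2.COLOR_BGR2HSV)[row,262:312]; x=np.where(h[:,1]<60)[0]+262; print(row,tag,x)
print(o['ee_pos'],proj('side',[o['ee_pos'],o['ee_pos']-[0,0,19]]),proj('top',[o['ee_pos']]))
```

```text
228 old [259 260 261 262 263 264]
228 now [240 241 242 243 244 245 246 247 248 249 250 251 252 253 254 255 256 257
 258 259 260 261 262 263 264 265 266 267 268 269 270 271 272 273 274]
236 old [259 260 261 262 263 264]
236 now [240 241 242 243 244 245 246 247 248 249 250 251 252 253 254 255 256 257
 258 259 260 261 262 263 264 265 266 267 268 269 270 271 272 273 274]
270 old [257 258 259 260 261 262]
270 now [257 258 259 260 261 262]
278 old [257 258 259 260 261]
278 now [257 258 259 260 261]
262 old [262 263 264 265 266 293 294 295 296 297 298 299]
262 now [262 263 264 265 266 274 275 276 277 278 279 280 281 282 283 284 285 286
 287 288 289 290 292 293 294 295 296 297 298 299 300 301 302 303]
270 old [285 286 287 288 289 290 291]
270 now [276 277 278 279 280 281 282 283 284 285 289 290 291]
278 old [277 278 279 280 281 282 283]
278 now [277 278 279 280 281 282 283]
286 old [269 270 271 272 273 274 275 276]
286 now [269 270 271 272 273 274 275]
[545.35186023 195.50926332 115.32712316] [[281.76443149 275.16119505]
 [282.10962099 280.99158118]] [[251.2465861  259.39067258]]
```

Run:
```python
from h import *
a=cv2.imread('pics/side0.png');b=cv2.imread('pics/x_side.png')
d=cv2.absdiff(a,b).max(2)[255:300,255:312]
for i,row in enumerate(d): print(255+i,''.join('#' if v>25 else '.' for v in row))
g=cv2.cvtColor(b,cv2.COLOR_BGR2GRAY)[262:286,268:296]
print(g)
```

```text
255 ..........###########################....################
256 ...........##########################...##.##############
257 .............##..####################..###.##############
258 .................####################.###.############.##
259 .................#######################.############..##
260 ..................##################################..###
261 ..................#################################..####
262 ...................###############################...####
263 ....................##.##########################....####
264 ...................#############################....#####
265 ...................###########################.....######
266 ....................########################......######.
267 ....................####################.........######..
268 ....................###################..........#####...
269 ....................##################..............#....
270 ....................################...............##....
271 .....................###############..............##.....
272 .....................##.###########.......
[... 3798 characters left out ...]
 96  97  97  97  97  94 104 141 163 169 172 169 152 127  97 109 117 116
  115 115 117 118 118 119 116 100  78  68]
 [ 87  88  86  86  83  98 141 162 168 172 168 153 128  95 106 118 118 116
  116 116 118 118 120 115  98  77  69  86]
 [ 88  88  86  85  99 141 164 168 172 168 153 128  88  68  64 101 119 113
  119 121 120 119 114  96  75  68  87 106]
 [ 88  87  86  98 141 164 169 172 169 154 129  89  70  71  69  67 106  80
  106 117 120 114  95  74  70  89 113  83]
 [ 87  84  99 142 163 169 172 169 153 129  90  70  71  72  73  72  71  69
   68  65  99  95  75  73  91 113 121  86]
 [ 87  99 141 163 169 172 168 152 129  87  68  69  71  72  73  73  75  74
   72  67  54  62  70  95 110 118  84  72]]
```

Run:
```python
from h import *
b=cv2.imread('pics/x_wrist.png')
hsv=cv2.cvtColor(b,cv2.COLOR_BGR2HSV);o=r.get_obs()
print(proj('wrist',[o['ee_pos'],o['ee_pos']-[0,0,19],o['ee_pos']+[0,11,0],[543,225,113],[541,255,113]],o))
ch=np.full(b.shape[:2],'.');S,V=hsv[...,1],hsv[...,2]
ch[(V<70)]='#';ch[(S<60)&(V>=70)]='o';ch[(S<40)&(V>=150)]='W'
for y in range(100,440,8): print(y,''.join(ch[y,200:450:3]))
```

```text
[[322.89281282 297.29181903]
 [322.57875674 280.59386572]
 [324.31888124 274.27028271]
 [321.31726113 231.79773278]
 [320.49206575 160.22325417]]
100 ..........................................................................###...###o
108 ...............................................................................####o
116 ..........................................................................#...####oo
124 ..........................................................................#..#####o#
132 ...........................................................................#.#####o#
140 .....................................oooooooooooooooooooooooooooooooooooooooooooooo#
148 ....................................oooWWWWWWWWWWWWWWWWWWWWWWWWWWWWWWWWoWooooooooooo
156 ....................................ooooooooooooooooooooooooooooooooooooooooooooooo#
164 ....................................ooooooooooooooooooo#ooooo#ooooo#oooooooooooooo##
172 ....................................ooooooooo.................................###o##
180 ....................................ooooooooo...............
[... 2172 characters left out ...]
#################################ooo#########################################
388 ##....#################################oooo#################################WWWW####
396 .....##################################oooo###################################oooooo
404 .######################################oooo#########################################
412 ####################################################################################
420 ####################################################################################
428 ####################################################################################
436 ####################################################################################
```

```bash
python3 -m inch '[0.45,0,0,0,0,0,0, 0.45,0,0,0,0,0,0, 0.45,0,0,0,0,0,0, 0.45,0,0,0,0,0,0]'
cat >> h.py <<'E'
def ascii(b,y0,y1,x0,x1,sy=8,sx=4):
    hsv=cv2.cvtColor(b,cv2.COLOR_BGR2HSV);S,V=hsv[...,1],hsv[...,2];ch=np.full(S.shape,'.')
    ch[(V<70)]='#';ch[(S<60)&(V>=70)]='o';ch[(S<40)&(V>=150)]='W'
    for y in range(y0,y1,sy): print(y,''.join(ch[y,x0:x1:sx]))
E
python3 - <<'E'
from h import *
o=r.get_obs();b=r.capture('wrist')[:,:,::-1].copy();s=r.capture('side')[:,:,::-1].copy()
print(o['ee_pos'],o['finger_gap'],o['q'])
ascii(b,220,360,200,450,5,3);print();ascii(s,255,292,255,315,1,1)
E
```

```text
time_s: 21.55
ee_pos: [543.8, 195.1, 113.5]
tcp_rot: [-2.158, -2.283, 0.001]
ft_force: [0.7, 0.2, -0.4]
finger_gap: 38.5
finger_force: 0.0
[543.82728769 195.08031828 113.49305837] 38.510063714726364 [ 0.17443643  0.41773034 -0.73492352  1.6945122   0.30297347  1.14716439
 -0.58773285]
220 .....................................ooooooooo....................#......########ooW
225 .....................................ooooooooo....................#......########oWW
230 .....................................ooooooooo..........................#########oWW
235 .....................................ooooooooo..........................####.####oWW
240 .....................................ooooooooo.........................####...##ooWW
245 .....................................ooooooooo........................####....##ooWW
250 .....................................ooooooooo........................###....###ooWW
255 .....................................ooooooooo.......................###....####oWWW
260 .....................................ooooooooo......................#####..#####oWWW
265 .........
[... 3383 characters left out ...]
.........oWWWWWoo......WWoo.#.....................
282 ..................oWWWWWoo.........o........................
283 .................oWWWWWoo...................................
284 ................oWWWWWoo....................................
285 ...............oWWWWWoo..........#..........................
286 ..............oWWWWWo............###........................
287 .............oWWWWWoo...........##..........................
288 oo..........oWWWWWoo...........##...........................
289 Woo........oWWWWWoo...........##............................
290 WWWoo.....oWWWWWoo..........................................
291 WWWWWoo..oWWWWWoo...........................................
```

Run:
```python
from h import *
o=r.get_obs();p=o['ee_pos']
for z in (96,105,113,119,125,132): print(z,proj('side',[[p[0]-20,p[1]+11,z],[p[0]-20,p[1]-11,z],[p[0]+20,p[1]+11,z]]).round(1).tolist(),proj('wrist',[[p[0]-20,p[1]+11,z],[p[0]+20,p[1]+11,z]],o).round(1).tolist())
```

```text
96 [[286.6, 289.6], [293.7, 283.0], [272.0, 279.7]] [[282.7, 258.5], [365.2, 262.8]]
105 [[286.4, 286.8], [293.6, 280.2], [271.7, 276.9]] [[280.6, 265.0], [367.5, 269.6]]
113 [[286.3, 284.4], [293.5, 277.8], [271.5, 274.5]] [[278.6, 271.4], [369.8, 276.2]]
119 [[286.2, 282.5], [293.4, 275.9], [271.4, 272.6]] [[277.0, 276.7], [371.6, 281.5]]
125 [[286.1, 280.7], [293.4, 274.0], [271.2, 270.7]] [[275.3, 282.3], [373.6, 287.4]]
132 [[286.0, 278.5], [293.3, 271.8], [271.1, 268.5]] [[273.0, 289.5], [376.2, 294.8]]
```

Measured from both views, the fingertips sit near z=120, so they closed on top of the bar and pushed it with about 10 N; nothing moved. I'll go 19 mm lower and close again.

```bash
python3 -m inch '[0.45,0,0.5,5,0,0,0, 0.45,0,1,11,0,0,0, 0.45,0,1,16,0,0,0, 0.45,0,1,19,0,0,0, 0.45,0,1,19,0,0,0, 0.3,0,1,19,0,0,0, 0.2,0,1,19,0,0,0, 0,0,1,19,0,0,0, 0,0,1,19,0,0,0, 0,0,1,19,0,0,0, 0,0,1,19,0,0,0, 0,0,1,19,0,0,0]' 40
```

```text
time_s: 23.15
ee_pos: [544.5, 195.2, 94.9]
tcp_rot: [-2.158, -2.283, 0.001]
ft_force: [-4.6, -1.2, 5.7]
finger_gap: 10.4
finger_force: 39.1
```

```bash
python3 -m inch '[0,0,0.1,-5,0,0,0, 0,0,0.5,-14,0,0,0, 0,0,0.9,-20.5,0,0,0, 0,0,2,-31,0,0,0, 0,0,3.6,-40.8,0,0,0, 0,0,5.6,-51,0,0,0, 0,0,8,-60.8,0,0,0, 0,0,8,-60.8,0,0,0, 0,0,8,-60.8,0,0,0]'
python3 - <<'E'
from h import *
o=r.get_obs();s=r.capture('side')[:,:,::-1].copy();print(o['ft_force'],o['wrist_torque'])
c,sn=np.cos(np.radians(3)),np.sin(np.radians(3));ax=np.array([c,sn,0]);B=np.array([545,194.5,113]);H=B+235*ax
a=np.radians(15)
for e in(-65,65): print(proj('side',[H-235*np.cos(a)*ax+[-sn*e,c*e,235*np.sin(a)]]))
cv2.imwrite('pics/x_s15.png',s);ascii(s,225,275,230,310,2,1)
E
```

```text
time_s: 24.28
ee_pos: [552.2, 195.6, 156.0]
tcp_rot: [-2.157, -2.283, 0.002]
ft_force: [-8.7, -1.2, -0.9]
finger_gap: 10.8
finger_force: 39.1
[-8.66952636 -1.19062719 -0.85406548] [-0.2231091   1.82270745 -0.04529479]
[[298.14235732 234.71598065]]
[[256.40339326 274.92851361]]
225 WWWWWWWWWWWWWWWWWWWWWWoooooooo#####################################.............
227 WWWWWWWWWWWWWWWWWWWWWWWo#oooo##ooo#################################.............
229 WWWWWWWWWWWWWWWWWWWWWWWWo##oo#oWWWo#############################oo#.............
231 WWWWWWWWWWWWWWWWWWWWWWWWWWo####oWWo#############################oooo............
233 WWWWWWWWWWWWWWWWWWWWWWWWWWWo####o###############################oooooooo........
235 WWWWWWWWWWWWWWWWWWWWWWWWWWWWo#################################oooooooooo#####...
237 WWWWWWWWWWWWWWWWWWWWWWWWWWWWWo##############################...ooooooooooo####..
239 WWWWWWWWWWWWWWWWWWWWWWWWWWWWWWo#############################.oooooooooooooo####.
241 WWWWWWWWWWWWWWWWWWWWWWWWWWWWWWWWWWWWo#######################oooooo######oo###...
243 WWWWWWWWWWWWWWWWWWWWWWWWWWWWWWWWWWWWo################
[... 602 characters left out ...]
....................
259 oooooooooooWWWWWWWWoooooooooooooo.......oWWWWWoooWo#######......................
261 ooooooooooooooWWWoooooooooooooo.......oWWWWWoo.#oWoo####........................
263 oooooooooooooWWoooooooooooooo.......oWWWWWooo....Woo............................
265 oooooooooooooooooWWWooooooo.......oWWWWWoo......................................
267 ooooooooWWWWWWWoooooWWWoo.......oWWWWWooo.......................................
269 ooooooWWWWWWWWWWWWWoooo.......oWWWWWooo.........................................
271 WWWWWWooooooWWWWWWWWWWWWoooooWWWWWoo............................................
273 WWWWoooooooooooooWWWWWWWWWWWWWWWoo..............................................
```

```bash
python3 -m inch '[0,0,1.8,-10,0,0,0, 0,0,5.2,-19.6,0,0,0, 0,0,9,-29.2,0,0,0, 0,0,13,-38.5,0,0,0, 0,0,17.5,-47.8,0,0,0, 0,0,22.5,-56.7,0,0,0, 0,0,27.8,-65.5,0,0,0, 0,0,33.5,-74,0,0,0, 0,0,39.5,-82.4,0,0,0, 0,0,46,-90.3,0,0,0, 0,0,46,-90.3,0,0,0]'
```

```text
time_s: 25.7
ee_pos: [598.2, 198.1, 248.4]
tcp_rot: [-2.158, -2.283, 0.002]
ft_force: [-16.3, -4.8, 9.0]
finger_gap: 9.7
finger_force: 39.4
```

```bash
python3 -m inch '[0,0,-1,-1,0,0,0, 0,0,-2.3,-1.9,0,0,0, 0,0,-2.3,-1.9,0,0,0]'
```

```text
time_s: 26.08
ee_pos: [597.7, 198.0, 248.1]
tcp_rot: [2.158, 2.281, 0.003]
ft_force: [4.3, 2.2, -7.6]
finger_gap: 10.3
finger_force: 39.2
```

```bash
python3 -m inch '[0,0,6.6,-7.5,0,0,0, 0,0,13.5,-15,0,0,0, 0,0,20.7,-22.2,0,0,0, 0,0,28.5,-29,0,0,0, 0,0,28.5,-29,0,0,0, 0,0,28.5,-29,0,0,0]'
python3 - <<'E'
from h import *
o=r.get_obs();print(o['ee_pos'],o['ft_force'])
s=r.capture('side')[:,:,::-1].copy();t=r.capture('top')[:,:,::-1].copy();cv2.imwrite('pics/x_s50.png',s);cv2.imwrite('pics/x_t50.png',t)
c,sn=np.cos(np.radians(3)),np.sin(np.radians(3));ax=np.array([c,sn,0]);B=np.array([545,194.5,113]);H=B+235*ax
for d in (45,50,55):
  a=np.radians(d)
  for e in(-122,122): 
    P=H-185*np.cos(a)*ax+[-sn*e,c*e,185*np.sin(a)]; print(d,e,proj('side',[P]),proj('top',[P]))
for e in(-122,122): print('hinge',proj('side',[H+[-sn*e,c*e,0]]),proj('top',[H+[-sn*e,c*e,0]]))
ascii(s,170,330,120,320,4,2);print();ascii(t,130,270,180,330,4,2)
E
```

```text
time_s: 26.82
ee_pos: [624.8, 199.5, 276.8]
tcp_rot: [2.158, 2.283, -0.001]
ft_force: [-1.9, -1.1, -1.4]
finger_gap: 10.5
finger_force: 39.7
[624.77663033 199.48961738 276.78131761] [-1.92336903 -1.07196721 -1.4481599 ]
45 -122 [[277.37327135 174.85169691]] [[304.75068687 194.72642271]]
45 122 [[193.28085424 245.55436267]] [[169.2401866  202.81845001]]
50 -122 [[272.64743397 168.55568982]] [[303.96823781 186.96807066]]
50 122 [[187.72309237 238.62605921]] [[166.94380441 195.28205634]]
55 -122 [[267.59022061 162.47627646]] [[303.190076   178.63466875]]
55 122 [[181.89632592 231.85497451]] [[164.80357047 187.1746435 ]]
hinge [[236.01691187 195.79466849]] [[306.26826698 141.94075833]]
hinge [[158.7546043  259.60108728]] [[189.12453466 149.54447984]]
170 ....................................................##.###.##########.ooooo##o......................
174 .....................................................#...###########..o##.oo#.......................
178 ........................................................#.##########.######o........................
182 ........................
[... 5957 characters left out ...]
oooooooooooooooooooo####....................................
238 WoWWWoWooooooooooooooooooooooooooooo##.....................................
242 WWWWWWWWooooooooooooooooooooooooooooo##....................................
246 WWWWWWWWoooooooooooooooooooooooooooooo##...................................
250 WWWWWWWWWWWoooooooooooooooooooooooooooo##..................................
254 WWWWWWWWWWWooooooooooooooooooooooooooooo###................................
258 WWWWWWWWWWWooooooooooooooooooooooooooooooo##...............................
262 WWWWWWWWWoWWooooooooooooooooooooooooooooooo##..............................
266 WWWWWWWWWWWWWWWooooooooooooooooooooooooooooo##.............................
```

```bash
python3 -m inch '[0,0,5.5,-4.6,0,0,0, 0,0,11,-9,0,0,0, 0,0,17,-13.3,0,0,0, 0,0,22.7,-17.3,0,0,0, 0,0,29,-21.3,0,0,0, 0,0,34.6,-25,0,0,0, 0,0,34.6,-25,0,0,0, 0,0,34.6,-25,0,0,0, 0,0,34.6,-25,0,0,0]'
python3 - <<'E'
from h import *
o=r.get_obs();print(o['ee_pos'],o['ft_force'],o['joint_velocities'].round(4))
t=r.capture('top')[:,:,::-1].copy();s=r.capture('side')[:,:,::-1].copy();cv2.imwrite('pics/x_t60.png',t);cv2.imwrite('pics/x_s60.png',s)
c,sn=np.cos(np.radians(3)),np.sin(np.radians(3));ax=np.array([c,sn,0]);B=np.array([545,194.5,113]);H=B+235*ax
def pt(d,rad,n,e):
  a=np.radians(d);return H-rad*np.cos(a)*ax+[-sn*e,c*e,rad*np.sin(a)]+n*(np.array([0,0,np.cos(a)])-np.sin(a)*ax)
for d in (50,56,58,60,62,64):
  print(d,'top edge e=-105',proj('top',[pt(d,185,3,-105)]).round(1),'side bar e=+-50',proj('side',[pt(d,235,0,50),pt(d,235,0,-50),pt(d,185,0,80)]).round(1).tolist())
def bnd(img,c):
  h=cv2.cvtColor(img,cv2.COLOR_BGR2HSV)[150:215,c]; print(c,h[15:55,1].tolist())
bnd(cv2.imread('pics/x_t50.png'),299);bnd(t,299)
ascii(s,160,240,150,270,3,1)
E
```

```text
time_s: 28.05
ee_pos: [659.9, 201.4, 303.2]
tcp_rot: [2.158, 2.282, 0.001]
ft_force: [-5.3, -4.4, 6.1]
finger_gap: 10.2
finger_force: 39.4
[659.8680229  201.41406013 303.23719268] [-5.3163898  -4.41820352  6.0721779 ] [ 0.0016 -0.001  -0.0002  0.0029  0.0008 -0.0006  0.0011]
50 top edge e=-105 [[294.2 188.6]] side bar e=+-50 [[225.2, 208.6], [260.8, 179.2], [203.8, 225.3]]
56 top edge e=-105 [[293.2 178.7]] side bar e=+-50 [[216.3, 198.2], [252.4, 169.3], [196.9, 217.3]]
58 top edge e=-105 [[292.9 175.2]] side bar e=+-50 [[213.2, 194.8], [249.5, 166.1], [194.6, 214.8]]
60 top edge e=-105 [[292.5 171.7]] side bar e=+-50 [[210.1, 191.5], [246.6, 163.0], [192.2, 212.2]]
62 top edge e=-105 [[292.2 168.1]] side bar e=+-50 [[207.0, 188.3], [243.6, 159.9], [189.8, 209.8]]
64 top edge e=-105 [[291.9 164.4]] side bar e=+-50 [[203.8, 185.2], [240.5, 157.0], [187.4, 207.4]]
299 [6, 4, 6, 6, 6, 4, 4, 6, 6, 8, 5, 3, 8, 8, 5, 7, 8, 7, 6, 5, 5, 5, 5, 5, 6, 5, 12, 66, 93, 95, 68, 22, 19, 9, 11, 10, 12, 12, 12, 12]
299 [8, 5, 3, 6, 6, 3, 7, 5, 0, 20, 23, 19, 10, 10, 13, 10, 13, 13, 6, 9, 9, 6, 13, 10
[... 2739 characters left out ...]
....oo.ooo.................................ooooooo.........................
226 ...........................WWW...................oo..................................ooooooooooooWoo....................
229 .........................WWWo................ooo..................................oWoooooooooooooooWWWWWWo..............
232 .......................oWWo................o..................................oWWoooooooooooooooWWWWWWWWWWWWW...........
235 ......................WWW..............o...................................oWooooWoooooooWWWWWWWWWWWWWWWWWWoo...........
238 ....................oWWo............o..................................ooWooooooooWWWWWWWWWWWWWWWWWWWWWWoooooo....o.....
```

```bash
python3 -m inch '[0,0,1,-1.3,0,0,0, 0,0,1,-1.3,0,0,0, 0,0,1,-1.3,0,0,0, 0,0,1,-1.3,0,0,0, 0,0,1,-1.3,0,0,0]'
python3 - <<'E'
from h import *
s=r.capture('side')[:,:,::-1];a=cv2.imread('pics/w6.png')[:,320:]
b=cv2.resize(s[140:260,320:440],(480,480),interpolation=cv2.INTER_CUBIC)
print("tray area change frac",(cv2.absdiff(a,b).max(2)[150:]>40).mean())
o=r.get_obs();print(o['ft_force'],abs(o['joint_velocities']).max())
E
```

```text
time_s: 28.78
ee_pos: [660.8, 201.4, 303.8]
tcp_rot: [2.158, 2.282, 0.001]
ft_force: [-3.0, -4.0, 4.4]
finger_gap: 10.8
finger_force: 39.3
tray area change frac 0.032948232323232324
[-4.07697238 -3.21989124  3.30567882] 0.0012817969424388145
```

Run:
```python
from h import *
s=r.capture('side')[:,:,::-1];a=cv2.imread('pics/w6.png')[:,320:]
b=cv2.resize(s[140:260,320:440],(480,480),interpolation=cv2.INTER_CUBIC)
d=cv2.absdiff(a,b).max(2)>40
for y in range(150,480,15): print(''.join('#' if d[y,x] else '.' for x in range(0,480,8)))
```

```text
#####.#.....................................................
###.####....................................................
..#######...................................................
###...###...................................................
##########..................................................
####........................................................
............................................................
............................................................
............................................................
............................................................
............................................................
............................................................
............................................................
............................................................
............................................................
#...........................................................
............................................................
............................................................
............................................................
............................................................
###.........................................................
..###.......................................................
```

The change is only at the left edge, from the arm's shadow or the lid; the tray and tins are unchanged.

```bash
python3 -c "
from station import r
print(r.finish_job())"
```

```text
the job is handed in; nothing more can be done
None
```

I set both tins upright in their own pockets and let go of them, and I handed the job in with the arm holding the lid still at about 60° (my camera and arm readings ranged from 58.7° to 60.2°, before a final nudge of about 0.5° up); the candle, jar and brush were not touched.

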